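Find where the blower wheel rubs and log it

ROBOT

A 6-joint arm with a two-finger parallel gripper is mounted at the origin on the work surface. World frame = base frame: x ahead of the robot, y to its left, z up, the work surface at z = 0. Lengths are in m, angles in rad, forces in N, time in s.
With the tool pointing down it reaches from about 0.275 to 0.775 m from the base axis. Payload 14.6 kg.
Tool frame: the origin (TCP) lies between the finger pads; the fingertips stand 22 mm ahead of it and the grasp point (between the pads) lies 3 mm ahead of it (r.tip_extent is the distance from the TCP to the fingertips, in m); z points along the fingers, y is the line along which they close (so a half turn about z gives the same grasp; the last joint's range is limited). The gripper opens to 85 mm and grips with 20 to 120 N. Pads are 22 mm wide; open, the fingers measure 114 mm over their backs; the gripper's body (76 mm by 85 mm) begins 54 mm behind the grasp point. The pads swing forward as they close: fully open they stand 13 mm farther back than shut.
Start: joints at [1.08, 0.263, -0.048, 1.259, 0, 1.415], TCP at [0.173, 0.496, 0.217] pointing down, gripper open.
Joint ranges: [-2.65, 2.65], [-0.89, 1.7], [-1.18, 1.37], [-2.13, 2.11], [-1.35, 1.29], [-3.14, 3.14]. Speed limits (rad/s): [1.89, 1.89, 2.57, 2.79, 3.14, 3.14].

INTERFACE

Orientations are given as [roll, pitch, yaw] about the fixed x, y, z axes, in that order (R = Rz(yaw) Ry(pitch) Rx(roll)).
In Python, from station import r gives the robot as it stands.
- The arm moves only by the shell command python3 -m creep 'ROWS' [OPENING] [FORCE]. ROWS is a JSON object of lists of equal length, an entry for each row: "xyz": the shift along the tool's x, y, z in cm, a list of three; "angular": the turn, a rotation vector about the tool's x, y, z in degrees, a list of three. In form: {"xyz": [[tx, ty, tz], ...], "angular": [[rx, ry, rz], ...]}. A call has 1 to 10 rows; each row shifts and turns the commanded pose from where the row before left it, along the tool's axes as they then stand; what a row does not reach is not made up. A row lasts 1/8 s, in which the tool goes at most 62.5 mm and 10.7 degrees, less where a joint would pass 70% of its speed; a pose out of reach is approached as far as the arm can. A call with a gripper value outside its range is refused whole. OPENING is the closure, from 0 (fully open) to 1 (shut), set as the call begins (- or left out, the last holds). The fingers move at their own pace and stop on an object; FORCE is the grip in N (left out, the last holds). Time passes only in rows, so rows that do not move let the fingers close. It gives the time, the measured TCP pose, the force, the opening and the grip force at its end, in the units of the state.
- r.get_obs(): the state, without advancing time (a new reading comes with each control period).
- r.capture(name): name is "side" or "top" or "wrist"; returns the picture (420x560x3 uint8, blue, green, red); there is no depth.
- r.camera_model(name): a dict with "fovy" (degrees; the focal length in pixels is half the picture's height over the tangent of half this angle, whatever the lens; pixels are square), "cx", "cy" (the principal point, pixels), "R" (3x3) and "t" (3): a world point X has camera coordinates R X + t; the wrist camera has in their place "mount" (4x4, takes a point from camera to tool coordinates, whose origin is the TCP and whose axes are the flange's). Camera axes: x right, y down, z forward; pixel columns grow to the right and rows downward; lengths in m; the calibration is good to about 2 mm. A picture is of the moment at which its call begins: read the wrist's pose just before it. camera_model takes no time and is no camera call.
- r.finish_job(): hands the job in; it is judged then, once.
Trained networks look in the newest picture that a camera, given by its name, has taken for a name from the list of things; names that differ only in an ending like _2 or _b are one class to them, and where a whole thing is asked for, a point or a joint stands for the part that bears it (a point fixed in the world has none). Each returns a list of dicts, best first, with "score" (0 to 1); they miss things now and then, are a little off and sometimes report something else, mostly with a low value. They report only what shows in the picture. A call takes as long as a camera call. They do not tell look-alikes from the thing itself.
- r.trace(thing, camera): "region" (420x560 bool, what is visible of it) and "location" ([column, row] in pixels, amid what is visible of it).
- r.tip_of(thing, camera): "location" ([column, row] in pixels: a listed point, or the origin of a listed thing).
The state is a dict: "t": time; "joints": joint angles; "qvel": joint speeds; "joint_torque": joint torques, N m; "eef_pos": TCP position; "eef_rot": TCP orientation; "contact_force": force on the tool from outside, world axes, zero at the start; "moment": the same for the moment, N m; "finger_gap": finger opening in m; "grip_force": force on a finger pad.
Only numpy, scipy, OpenCV 4.12 (cv2) and the standard library are available. Lean on these libraries where they do the work, as an engineer would, in place of code of your own. Each camera call takes 0.05 s, during which the arm holds its last target. There are 200 camera calls.

TASK

This cabinet blower has one spot in its turn where the wheel rubs. Push the bladed wheel slowly and gently around with a fingertip, feel for the place where it drags most, and leave the wheel standing there with your hand off it; then press the key on the tester fully down and let it come up again. Do not press the key at any other wheel position, and leave the other things on the bench where they lie.

Things in the scene. Friction and masses are not known exactly. Their poses are not given: they have to be found in the camera images.
- blower_axis (a point): point on the wheel's upright shaft axis, at the underside of the wheel's disc, 36 mm above the bench. z is up, x and y run along the base plate's edges
- wheel_hub (a point): top centre of the wheel's grey hub (radius 22 mm), 66 mm above the bench. Black wheel: flat disc, radius 80 mm, its top 39 mm above the bench, with five identical upright radial vanes 3 mm thick from hub to 79 mm radius, top edges 68 mm above the bench, at 0, 72, 144, 216, 288 degrees from this point's x axis. x and y turn with the wheel, z up
- wheel_gap (a point): point on the disc's top (39 mm above the bench), 55 mm from the shaft axis, midway between two vanes (at 36 degrees from the wheel's x axis). All five gaps are alike, open from above and about 62 mm wide here: shut fingertips go in, a few mm above the disc, and push a vane sideways
- wheel (a joint): wheel angle, rad, anticlockwise from above positive, no stops, starts within 0.6 of 0. Even drag, 0.6 N at 55 mm radius; stays where left. At one angle from 1.0 to 5.2 (plus whole turns) it rubs, unseen: turning either way, drag swells from 0.2 rad before the middle to 9-12 N about 0.1 before it and fades 0.2 after. Feel it while moving: at rest the push relaxes. On the rub = within 0.15 of the middle
- key_top (a point): centre of the top of the tester's round grey key, 53 mm above the bench, key diameter 26 mm, standing on a black collar 42 mm across. z up. The tester is a grey box 130 x 85 x 35 mm fixed to the bench, with a dark display beside the key
- key (a joint): travel of the key in m, 0 up, 0.006 fully down, sprung: starts to move at about 1.5 N, fully down at 5 N, comes up by itself
- blower: blower fixed to the bench: square aluminium base plate 190 x 190 x 12 mm, on it a dark steel motor can 124 mm across reaching to 33 mm height, above that the bladed wheel. Origin: centre of the plate's underside, on the bench
- tester: the tester's box; origin at the centre of its underside, x along its 130 mm length, from key to display; the key is 32 mm towards -x from the middle
- screwdriver: screwdriver lying on the bench, a bystander
- brush: small brush, 160 mm long, lying on the bench, a bystander
- terminal: small green terminal block, 16 x 40 x 20 mm, a bystander
- tape: roll of black tape lying flat, 70 mm across, 20 mm high, a bystander
- screw_pot: steel pot, 64 mm across and 40 mm high, a bystander
- enclosure: open grey enclosure with a green circuit board in it, 100 x 180 x 45 mm, a bystander
- cover: flat grey enclosure cover, 100 x 180 x 13 mm, a bystander
Not all that is in view belongs to the job. Leave any purple or yellow look-alike of the tester alone.

How it is judged:
By the outcome, as a careful person would: the job done as asked, in the order asked, and still so for the second after the job is handed in, with the robot touching nothing.
It also fails if it takes over 67 s, if anything falls off the work surface, if the arm or the gripper's body presses on something with over 40 N, if the wrist force passes 120 N, or if a joint passes its speed limit or range.

## Working session

There is one attempt and no reset: what is moved stays moved. The work goes in short steps, Python scripts to look and compute and a shell command to move; the robot and the scene stay as the last step left them, time stands still between calls to the robot, and variables do not carry over. Pictures are saved under pics/ and viewed, at most 10 in all, crops included, and the job is handed in when it is done.

```bash
mkdir -p pics
cat > h.py <<'E'
import numpy as np, cv2
from station import r
def ray(cam,px,z,obs=None):
    m=r.camera_model(cam); f=210/np.tan(np.radians(m["fovy"])/2)
    d=np.array([(px[0]-m["cx"])/f,(px[1]-m["cy"])/f,1.])
    if "mount" in m:
        from scipy.spatial.transform import Rotation as R
        M=np.array(m["mount"]); o=obs
        Rt=R.from_euler("xyz",o["eef_rot"]).as_matrix()
        c=Rt@M[:3,3]+o["eef_pos"]; d=Rt@M[:3,:3]@d
    else:
        Rm=np.array(m["R"]); c=-Rm.T@np.array(m["t"]); d=Rm.T@d
    return c+d*(z-c[2])/d[2]
E
python3 - <<'E'
from h import *
o=r.get_obs(); print(o)
for c in("top","side"):
    im=r.capture(c); cv2.imwrite(f"pics/{c}0.png",im)
    print({k:v for k,v in r.camera_model(c).items()})
    for n,z in(("blower_axis",.036),("wheel_hub",.066),("wheel_gap",.039),("key_top",.053),("tester",0),("blower",0)):
        for d in r.tip_of(n,c)[:3]: print(c,n,round(d["score"],2),np.round(d["location"],1),ray(c,d["location"],z).round(3))
E
```

```text
{'t': 0.0, 'joints': array([ 1.07967267e+00,  2.63507858e-01, -4.89448038e-02,  1.25939892e+00,
       -4.02034552e-05,  1.41551007e+00]), 'qvel': array([ 7.14364083e-04,  4.15130903e-04,  9.54843353e-04,  1.90212158e-03,
       -5.79225086e-04,  4.71150818e-05]), 'joint_torque': array([ 3.07978735e-03, -6.37629890e+01,  3.84570658e+01,  1.36844462e-02,
        8.35116612e-05, -1.23713195e-05]), 'eef_pos': array([0.17288725, 0.49540309, 0.21673003]), 'eef_rot': array([-3.14054388e+00, -1.23489174e-04,  2.80575521e+00]), 'contact_force': array([-0.20077059, -0.38800026,  0.76037651]), 'moment': array([ 0.03185394,  0.01128631, -0.0227958 ]), 'grip_force': 0.0, 'finger_gap': 0.08536883898552654}
{'fovy': 51.872554273862214, 'cx': 272.63021305991685, 'cy': 210.44033778562132, 'R': array([[-0.01026732, -0.99994475, -0.00225588],
       [-0.99823422,  0.0103817 , -0.05848635],
       [ 0.05850654,  0.00165139, -0.99828566]]), 't': array([-0.04724162,  0.47772454,  1.36163303])}
top wheel_hub 0.61 [300.8 172.7] [ 0.59  -0.14   0.066]
top wheel_gap 0.7 [286.4 111.6] [ 0.789 -0.099  0.039]
t
[... 416 characters left out ...]
43.78930510125116, 'cx': 277.38712558986975, 'cy': 211.92092256286705, 'R': array([[ 0.70708516, -0.70712567,  0.00196768],
       [-0.42085981, -0.42306857, -0.80242757],
       [ 0.5682496 ,  0.56655651, -0.59674628]]), 't': array([-0.37257406,  0.22027896,  1.17203697])}
side wheel_hub 0.7 [329.6 208.4] [ 0.57  -0.15   0.066]
side wheel_gap 0.71 [347.1 207.3] [ 0.637 -0.158  0.039]
side key_top 0.62 [186.9 164.8] [0.45  0.307 0.053]
side key_top 0.51 [239.2 177.2] [0.516 0.145 0.053]
side tester 0.93 [247.  189.1] [0.542 0.143 0.   ]
side tester 0.74 [430.9 250. ] [ 0.688 -0.395  0.   ]
side tester 0.7 [197.4 173.9] [0.489 0.314 0.   ]
side blower 0.55 [325.  221.1] [ 0.588 -0.124  0.   ]
```

View pics/top0.png

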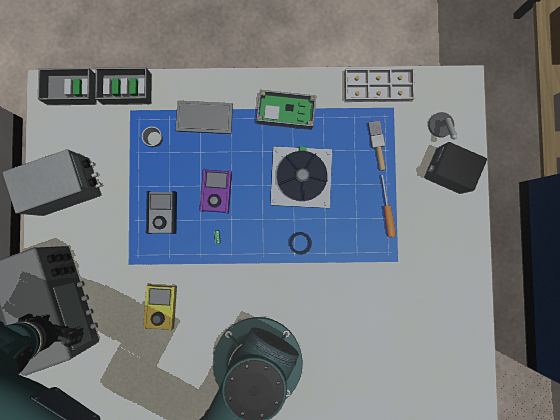

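The grey tester is at about (161,213) with its key at (160,222). The purple and yellow ones are look-alikes. The blower hub is at (302,175).

```bash
python3 -m creep '{"xyz":[[0,0,0],[0,0,0],[-3.8,-3.25,0],[-3.8,-3.25,0],[-3.8,-3.25,0],[-3.8,-3.25,0],[-3.8,-3.25,0],[-3.8,-3.25,0]],"angular":[[0,0,-9.6],[0,0,-9.6],[0,0,0],[0,0,0],[0,0,0],[0,0,0],[0,0,0],[0,0,0]]}' 1 20
cat > look.py <<'E'
import sys
from h import *
o=r.get_obs(); im=r.capture("wrist"); cv2.imwrite(f"pics/{sys.argv[1]}.png",im)
print(o["t"],o["eef_pos"],o["eef_rot"],np.round(r.camera_model("wrist")["mount"],3).tolist() if len(sys.argv)>3 else "")
Z=dict(blower_axis=.036,wheel_hub=.066,wheel_gap=.039,key_top=.053,tester=0)
for n in sys.argv[2].split(","):
    for d in r.tip_of(n,"wrist")[:3]: print(n,round(d["score"],2),np.round(d["location"],1),ray("wrist",d["location"],Z[n],o).round(4))
E
python3 look.py k1 key_top,tester 1
python3 -m creep '{"xyz":[[-1.8,-4.43,0],[-1.8,-4.43,0],[-1.8,-4.43,0],[-1.8,-4.43,0],[-1.8,-4.43,0],[-1.8,-4.43,0],[-1.8,-4.43,0],[-1.8,-4.43,0],[-1.8,-4.43,0],[-1.8,-4.43,0]],"angular":[[0,0,0],[0,0,0],[0,0,0],[0,0,0],[0,0,0],[0,0,0],[0,0,0],[0,0,0],[0,0,0],[0,0,0]]}'
python3 look.py b1 wheel_hub,wheel_gap
```

```text
t: 1.7
eef_pos: [0.402, 0.2993, 0.2173]
eef_rot: [3.141, 0.0, 3.141]
contact_force: [0.4, 0.7, 0.6]
finger_gap: 0.0
grip_force: 0.0
1.7 [0.40200748 0.29931142 0.21731897] [3.14138607e+00 3.27679438e-04 3.14090523e+00] [[0.0, -0.946, -0.325, 0.084], [1.0, 0.0, 0.0, -0.001], [-0.0, -0.325, 0.946, -0.156], [0.0, 0.0, 0.0, 1.0]]
key_top 0.62 [141.9 272.2] [0.5057 0.1318 0.053 ]
key_top 0.6 [280.5 221.5] [0.439  0.3024 0.053 ]
key_top 0.4 [140.1 173.5] [0.3827 0.1483 0.053 ]
tester 0.86 [277.6 231.7] [0.4739 0.2991 0.    ]
tester 0.78 [157.7 274.5] [0.5405 0.1264 0.    ]
t: 3.1
eef_pos: [0.5811, -0.1429, 0.2173]
eef_rot: [3.141, 0.0, -3.141]
contact_force: [1.3, 0.2, 0.2]
finger_gap: -0.0001
grip_force: 0.0
3.1 [ 0.58107933 -0.14292123  0.21728377] [ 3.14140689e+00  1.65771985e-04 -3.14127109e+00] 
wheel_hub 0.76 [274.3 194. ] [ 0.5815 -0.1468  0.066 ]
wheel_gap 0.67 [276.5 232.7] [ 0.638  -0.1445  0.039 ]
```

View pics/b1.png

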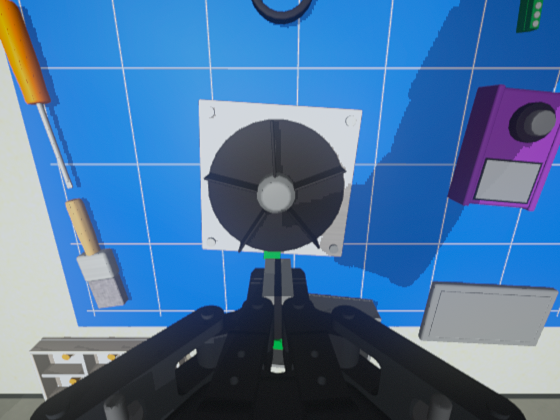

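View pics/k1.png

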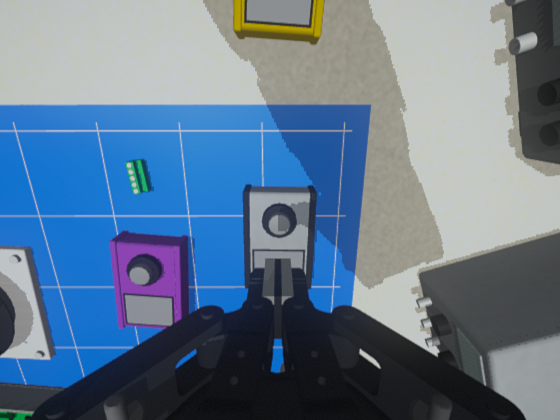

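The wheel hub is at (276,195). Its vanes lie at about 36+72k degrees in the world, so a gap faces +x. The grey tester's key is at (280,220), and both positions agree with the top view. I'll turn the tool half round first, so it can rotate along with the wheel.

```bash
python3 -m creep '{"xyz":[[-5.6,-0.3,0],[0,0,0],[0,0,0],[0,0,0],[0,0,0],[0,0,0],[0,0,0],[0,0,0],[0,0,0],[0,0,0]],"angular":[[0,0,0],[0,0,10],[0,0,10],[0,0,10],[0,0,10],[0,0,10],[0,0,10],[0,0,10],[0,0,10],[0,0,10]]}'
python3 -m creep '{"xyz":[[0,0,0],[0,0,0],[0,0,0],[0,0,0],[0,0,0],[0,0,0],[0,0,0],[0,0,0],[0,0,0],[0,0,0]],"angular":[[0,0,10],[0,0,10],[0,0,10],[0,0,10],[0,0,10],[0,0,10],[0,0,10],[0,0,10],[0,0,10],[0,0,0]]}'
python3 look.py b2 wheel_hub,wheel_gap; python3 -c "
from station import r;print(r.get_obs()['joints'])"
```

```text
t: 4.5
eef_pos: [0.6363, -0.1436, 0.2175]
eef_rot: [-3.142, -0.0, 1.566]
contact_force: [0.3, 0.0, -0.2]
finger_gap: 0.0006
grip_force: 0.0
t: 5.75
eef_pos: [0.6364, -0.1439, 0.2175]
eef_rot: [-3.141, -0.0, 0.002]
contact_force: [0.7, 0.6, 0.3]
finger_gap: -0.0003
grip_force: 0.0
5.75 [ 0.63638456 -0.14393896  0.21746179] [-3.14132525e+00 -2.42185079e-05  1.81811559e-03] 
wheel_hub 0.83 [275.7 236.8] [ 0.5862 -0.1425  0.066 ]
wheel_gap 0.76 [273.2 185.8] [ 0.6387 -0.1395  0.039 ]
wheel_gap 0.41 [102.8 330.4] [0.4331 0.0969 0.039 ]
[-3.48426971e-01  4.92329270e-01  3.13602460e-01  1.39210689e+00
  8.70002594e-05  2.78942292e+00]
```

View pics/b2.png

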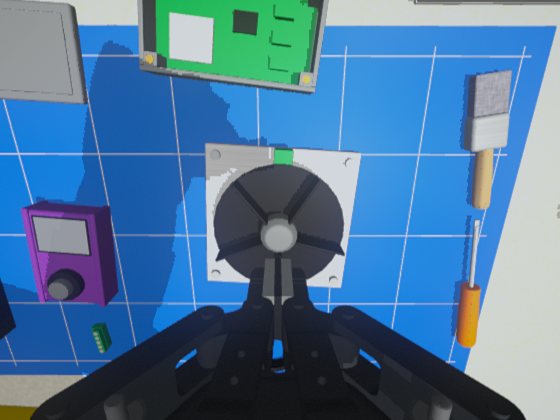

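The gap facing +x is clear: the hub is at (278,236), with vanes running off up-left and up-right. I'll descend into it, then start turning anticlockwise.

```bash
python3 -m creep '{"xyz":[[0.25,0,4],[0,0,4],[0,0,3],[0,0,2],[0,0,1.2],[0,0,0.7],[0,0,0]],"angular":[[0,0,0],[0,0,0],[0,0,0],[0,0,0],[0,0,0],[0,0,0],[0,0,0]]}' | tr '\n' ' '; echo
R='t:|contact|eef_pos'
for i in 1; do
python3 -m creep '{"xyz":[[0,-0.27,0],[0,-0.27,0],[0,-0.27,0],[0,-0.27,0]],"angular":[[0,0,-2.86],[0,0,-2.86],[0,0,-2.86],[0,0,-2.86]]}' | tr '\n' ' '; echo
python3 -m creep '{"xyz":[[0,-0.27,0],[0,-0.27,0]],"angular":[[0,0,-2.86],[0,0,-2.86]]}' | tr '\n' ' '; echo
python3 -m creep '{"xyz":[[0,-0.27,0],[0,-0.27,0]],"angular":[[0,0,-2.86],[0,0,-2.86]]}' | tr '\n' ' '; echo
python3 -m creep '{"xyz":[[0,-0.27,0],[0,-0.27,0]],"angular":[[0,0,-2.86],[0,0,-2.86]]}' | tr '\n' ' '; echo
python3 -m creep '{"xyz":[[0,-0.27,0],[0,-0.27,0]],"angular":[[0,0,-2.86],[0,0,-2.86]]}' | tr '\n' ' '; echo
done
```

```text
t: 6.78 eef_pos: [0.6391, -0.1456, 0.0683] eef_rot: [3.142, -0.0, -0.0] contact_force: [0.1, -0.6, 0.9] finger_gap: 0.0002 grip_force: 0.0 
t: 7.28 eef_pos: [0.6387, -0.1349, 0.0691] eef_rot: [3.141, -0.001, 0.201] contact_force: [-0.1, -0.2, 0.4] finger_gap: 0.0002 grip_force: 0.0 
t: 7.52 eef_pos: [0.6375, -0.1297, 0.0691] eef_rot: [3.141, -0.001, 0.301] contact_force: [0.6, -0.0, -0.4] finger_gap: -0.0002 grip_force: 0.0 
t: 7.78 eef_pos: [0.6358, -0.1246, 0.0691] eef_rot: [3.141, -0.001, 0.401] contact_force: [-0.4, 0.4, -0.1] finger_gap: -0.0002 grip_force: 0.0 
t: 8.02 eef_pos: [0.6336, -0.1196, 0.0691] eef_rot: [3.141, -0.001, 0.501] contact_force: [-0.4, 0.3, 0.4] finger_gap: 0.0001 grip_force: 0.0 
t: 8.28 eef_pos: [0.6309, -0.115, 0.0691] eef_rot: [3.141, -0.001, 0.6] contact_force: [-0.2, 0.1, -0.7] finger_gap: 0.0003 grip_force: 0.0
```

```bash
python3 -m creep '{"xyz":[[0,-0.27,0],[0,-0.27,0],[0,-0.27,0]],"angular":[[0,0,-2.86],[0,0,-2.86],[0,0,-2.86]]}' | tr '\n' ' '; echo
python3 -m creep '{"xyz":[[0,-0.27,0],[0,-0.27,0],[0,-0.27,0]],"angular":[[0,0,-2.86],[0,0,-2.86],[0,0,-2.86]]}' | tr '\n' ' '; echo
python3 -m creep '{"xyz":[[0,-0.27,0],[0,-0.27,0],[0,-0.27,0]],"angular":[[0,0,-2.86],[0,0,-2.86],[0,0,-2.86]]}' | tr '\n' ' '; echo
python3 -m creep '{"xyz":[[0,-0.27,0],[0,-0.27,0],[0,-0.27,0]],"angular":[[0,0,-2.86],[0,0,-2.86],[0,0,-2.86]]}' | tr '\n' ' '; echo
python3 look.py b3 wheel_hub,wheel_gap
```

```text
t: 8.65 eef_pos: [0.6259, -0.1085, 0.0691] eef_rot: [3.14, -0.001, 0.75] contact_force: [0.0, 0.0, -0.2] finger_gap: 0.0004 grip_force: 0.0 
t: 9.02 eef_pos: [0.6202, -0.1029, 0.0691] eef_rot: [3.14, -0.0, 0.9] contact_force: [0.6, 0.7, -0.7] finger_gap: 0.0002 grip_force: 0.0 
t: 9.4 eef_pos: [0.6136, -0.0981, 0.0691] eef_rot: [3.14, -0.0, 1.05] contact_force: [0.2, -1.0, 0.5] finger_gap: -0.0 grip_force: 0.0 
t: 9.78 eef_pos: [0.6064, -0.0945, 0.0691] eef_rot: [3.14, -0.0, 1.199] contact_force: [-0.0, 0.7, 0.0] finger_gap: -0.0 grip_force: 0.0 
9.775 [ 0.60641472 -0.09447826  0.06910558] [ 3.14018535e+00 -1.56902245e-04  1.19934415e+00] 
wheel_hub 0.93 [269.8 330.9] [ 0.5823 -0.1428  0.066 ]
wheel_gap 0.61 [341.2 279.9] [ 0.6379 -0.141   0.039 ]
```

View pics/b3.png

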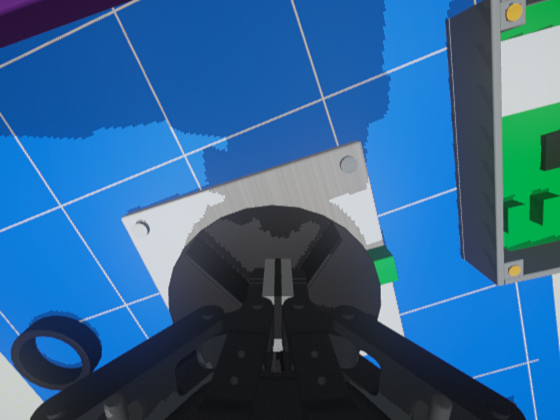

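Run:
```python
from h import *
print(r.tip_extent)
w=cv2.imread("pics/b3.png")[180:380,150:400]
s=r.capture("side")[130:300,230:440]
t=r.capture("top")[130:220,250:360]
W=cv2.resize(w,(400,320),interpolation=2);S=cv2.resize(s,(400,324),interpolation=2)[:320]
cv2.imwrite("pics/c.png",cv2.convertScaleAbs(np.hstack([W,S]),alpha=1.8,beta=20))
```

```text
0.022
```

View pics/c.png

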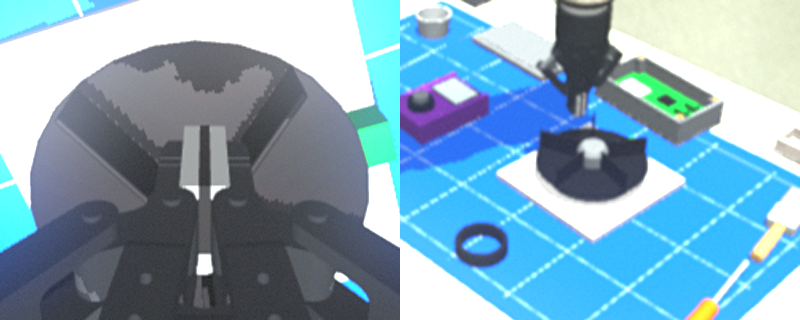

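Run:
```python
from h import *
m=r.camera_model("side"); f=210/np.tan(np.radians(m["fovy"])/2); o=r.get_obs(); print(o["joints"],o["contact_force"],o["t"])
for n,P in dict(tip=o["eef_pos"]-[0,0,.022],tcp=o["eef_pos"],hub=[.584,-.1445,.066],vt=[.584+.079*np.cos(.63),-.1445+.079*np.sin(.63),.068],vt2=[.584+.079*np.cos(1.885),-.1445+.079*np.sin(1.885),.068]).items():
    c=np.array(m["R"])@P+m["t"]; u=np.array([m["cx"]+f*c[0]/c[2],m["cy"]+f*c[1]/c[2]]); print(n,u.round(1),((u-[230,130])*1.9+[400,0]).round(0))
```

```text
[-2.87366153e-01  4.89393090e-01 -1.05889945e-01  9.74757796e-01
 -2.21364924e-05  1.65791346e+00] [-0.36400201  0.39147275  0.77779715] 10.025
tip [322.2 200.2] [575. 133.]
tcp [322.6 193.6] [576. 121.]
hub [331.3 205.4] [592. 143.]
vt [333.4 188.2] [597. 111.]
vt2 [304.2 196.9] [541. 127.]
```

Run:
```python
from h import *
m=r.camera_model("wrist"); f=210/np.tan(np.radians(m["fovy"])/2); M=np.linalg.inv(np.array(m["mount"]))
for z in(0,.003,.022): 
    c=M@[0,0,z,1]; print(z,m["cx"]+f*c[0]/c[2],m["cy"]+f*c[1]/c[2])
a=cv2.imread("pics/side0.png");b=r.capture("side");
A,B=[cv2.resize(i[155:250,290:372],(400,463),interpolation=2) for i in(a,b)]
cv2.imwrite("pics/d.png",cv2.convertScaleAbs(np.hstack([A,B]),alpha=2,beta=20))
```

```text
0 277.29839646801884 260.20945062159933
0.003 277.29415398046285 257.8365754295299
0.022 277.2701484806009 244.4100056768001
```

View pics/d.png

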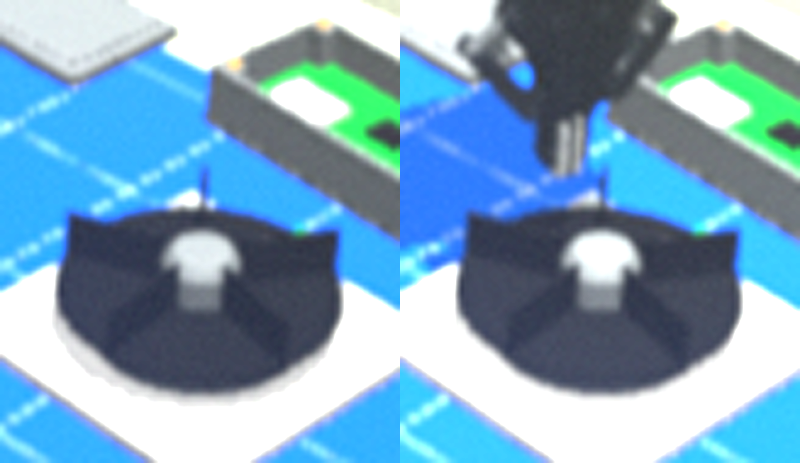

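The wheel hasn't moved. In the side view the fingertips sit at about zoom pixel (565,173), above the vane tops, so the tips are roughly 30 mm higher than I assumed. I'll swing back over the first gap and go deeper there, watching the force.

```bash
python3 -m creep '{"xyz":[[0,0.94,0],[0,0.94,0],[0,0.94,0],[0,0.94,0],[0,0.94,0],[0,0.94,0],[0,0.94,0]],"angular":[[0,0,9.82],[0,0,9.82],[0,0,9.82],[0,0,9.82],[0,0,9.82],[0,0,9.82],[0,0,9.82]]}' | tr '\n' ' '; echo
python3 -m creep '{"xyz":[[0,0,0.7],[0,0,0.5],[0,0,0]],"angular":[[0,0,0],[0,0,0],[0,0,0]]}' | tr '\n' ' '; echo
python3 - <<'E'
from h import *
o=r.get_obs(); m=r.camera_model("side"); f=210/np.tan(np.radians(m["fovy"])/2)
for z in(-.01,0,.022):
    c=np.array(m["R"])@(o["eef_pos"]-[0,0,z])+m["t"]; print(z,m["cx"]+f*c[0]/c[2],m["cy"]+f*c[1]/c[2])
b=r.capture("side"); w=r.capture("wrist")
A=cv2.resize(b[155:250,290:372],(400,463),interpolation=2);B=cv2.resize(w[180:380,190:363],(400,463),interpolation=2)
cv2.imwrite("pics/e.png",cv2.convertScaleAbs(np.hstack([A,B]),alpha=2,beta=20))
E
```

```text
t: 10.95 eef_pos: [0.6454, -0.1429, 0.0682] eef_rot: [3.142, -0.0, -0.009] contact_force: [-0.3, 0.4, 0.7] finger_gap: 0.0 grip_force: 0.0 
t: 11.32 eef_pos: [0.6447, -0.142, 0.0556] eef_rot: [-3.141, 0.001, -0.0] contact_force: [0.8, -0.3, -0.3] finger_gap: -0.0 grip_force: 0.0 
-0.01 345.0696780806427 195.8713888305902
0 344.7789845689823 198.8814762556032
0.022 344.1479519363295 205.41572389488272
```

View pics/e.png

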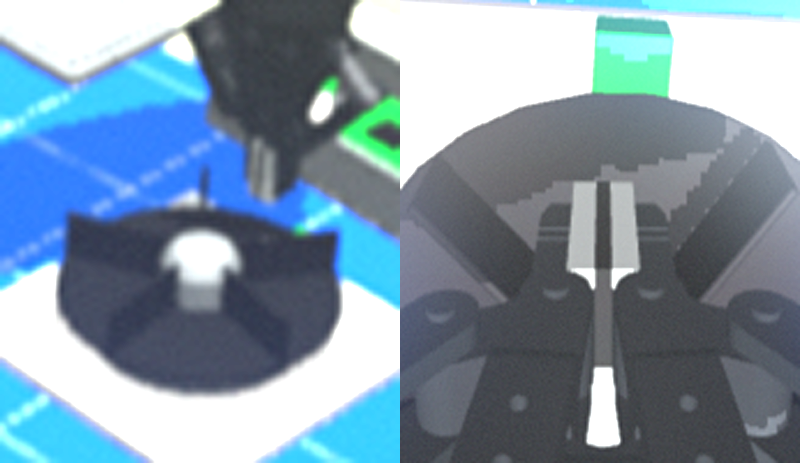

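In the side view the tip is at about (344,195.6), which puts it 10 mm above the reported TCP, at z≈0.066. I'll centre over the gap, go 20 mm further down, then push.

```bash
python3 -m creep '{"xyz":[[-0.5,0.25,0],[0,0,0.6],[0,0,0.6],[0,0,0.4],[0,0,0]],"angular":[[0,0,0],[0,0,0],[0,0,0],[0,0,0],[0,0,0]]}' | tr '\n' ' '; echo
python3 -m creep '{"xyz":[[0,0,0.3],[0,0,0]],"angular":[[0,0,0],[0,0,0]]}' | tr '\n' ' '; echo
python3 -m creep '{"xyz":[[0,-0.27,0],[0,-0.27,0],[0,-0.27,0]],"angular":[[0,0,-2.86],[0,0,-2.86],[0,0,-2.86]]}' | tr '\n' ' '; echo
python3 -m creep '{"xyz":[[0,-0.27,0],[0,-0.27,0],[0,-0.27,0]],"angular":[[0,0,-2.86],[0,0,-2.86],[0,0,-2.86]]}' | tr '\n' ' '; echo
python3 -m creep '{"xyz":[[0,-0.27,0],[0,-0.27,0],[0,-0.27,0]],"angular":[[0,0,-2.86],[0,0,-2.86],[0,0,-2.86]]}' | tr '\n' ' '; echo
python3 -m creep '{"xyz":[[0,-0.27,0],[0,-0.27,0],[0,-0.27,0]],"angular":[[0,0,-2.86],[0,0,-2.86],[0,0,-2.86]]}' | tr '\n' ' '; echo
python3 - <<'E'
from h import *
b=r.capture("side"); w=r.capture("wrist")
A=cv2.resize(b[155:250,290:372],(400,463),interpolation=2);B=cv2.resize(w[180:380,190:363],(400,463),interpolation=2)
cv2.imwrite("pics/f.png",cv2.convertScaleAbs(np.hstack([A,B]),alpha=2,beta=20))
E
```

```text
t: 12.05 eef_pos: [0.6399, -0.1449, 0.0397] eef_rot: [-3.141, 0.001, -0.002] contact_force: [-0.5, -0.0, -0.2] finger_gap: -0.0001 grip_force: 0.0 
t: 12.3 eef_pos: [0.6401, -0.1449, 0.037] eef_rot: [-3.142, 0.0, -0.002] contact_force: [-0.4, -0.1, -0.6] finger_gap: 0.0002 grip_force: 0.0 
t: 12.68 eef_pos: [0.6398, -0.1368, 0.0373] eef_rot: [3.141, -0.0, 0.149] contact_force: [-0.1, 0.5, 0.3] finger_gap: -0.0002 grip_force: 0.0 
t: 13.05 eef_pos: [0.6382, -0.1289, 0.0373] eef_rot: [3.141, -0.0, 0.299] contact_force: [-0.2, 0.6, 0.4] finger_gap: -0.0001 grip_force: 0.0 
t: 13.42 eef_pos: [0.6355, -0.1214, 0.0374] eef_rot: [3.141, -0.0, 0.448] contact_force: [0.4, -0.8, -0.0] finger_gap: 0.0001 grip_force: 0.4 
t: 13.8 eef_pos: [0.6317, -0.1142, 0.0374] eef_rot: [3.141, -0.0, 0.598] contact_force: [-0.3, 0.3, -0.0] finger_gap: -0.0001 grip_force: 0.4
```

View pics/f.png

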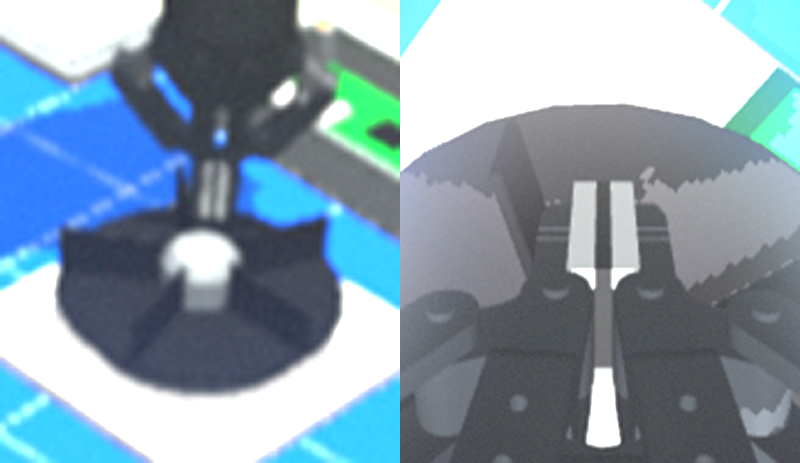

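The vane now rests against the finger and the wheel is turning. On with the sweep.

```bash
f(){ tr '\n' ' ' | sed 's/finger_gap.*grip/grip/;s/eef_rot: ..[^,]*,[^,]*,/yaw [/'; echo; }
python3 -m creep '{"xyz":[[0,-0.27,0],[0,-0.27,0],[0,-0.27,0]],"angular":[[0,0,-2.86],[0,0,-2.86],[0,0,-2.86]]}' | f
python3 -m creep '{"xyz":[[0,-0.27,0],[0,-0.27,0],[0,-0.27,0]],"angular":[[0,0,-2.86],[0,0,-2.86],[0,0,-2.86]]}' | f
python3 -m creep '{"xyz":[[0,-0.27,0],[0,-0.27,0],[0,-0.27,0]],"angular":[[0,0,-2.86],[0,0,-2.86],[0,0,-2.86]]}' | f
python3 -m creep '{"xyz":[[0,-0.27,0],[0,-0.27,0],[0,-0.27,0]],"angular":[[0,0,-2.86],[0,0,-2.86],[0,0,-2.86]]}' | f
python3 -m creep '{"xyz":[[0,-0.27,0],[0,-0.27,0],[0,-0.27,0]],"angular":[[0,0,-2.86],[0,0,-2.86],[0,0,-2.86]]}' | f
python3 -m creep '{"xyz":[[0,-0.27,0],[0,-0.27,0],[0,-0.27,0]],"angular":[[0,0,-2.86],[0,0,-2.86],[0,0,-2.86]]}' | f
```

```text
t: 14.28 eef_pos: [0.6269, -0.1078, 0.0373] yaw [ 0.747] contact_force: [-0.3, -0.0, 0.4] grip_force: 0.4 
t: 14.65 eef_pos: [0.6211, -0.1021, 0.0373] yaw [ 0.896] contact_force: [1.3, 0.4, 0.5] grip_force: 0.4 
t: 15.02 eef_pos: [0.6145, -0.0974, 0.0373] yaw [ 1.046] contact_force: [0.4, 0.1, -0.5] grip_force: 0.4 
t: 15.4 eef_pos: [0.6073, -0.0937, 0.0373] yaw [ 1.196] contact_force: [0.6, -0.0, -0.6] grip_force: 0.4 
t: 15.78 eef_pos: [0.5996, -0.0911, 0.0373] yaw [ 1.346] contact_force: [0.7, 0.6, -0.7] grip_force: 0.4 
t: 16.15 eef_pos: [0.5916, -0.0897, 0.0373] yaw [ 1.495] contact_force: [-0.0, 1.1, 0.1] grip_force: 0.4
```

```bash
f(){ tr '\n' ' ' | sed 's/finger_gap.*grip/grip/;s/eef_rot: ..[^,]*,[^,]*,/yaw [/'; echo; }
python3 -m creep '{"xyz":[[0,-0.27,0],[0,-0.27,0],[0,-0.27,0]],"angular":[[0,0,-2.86],[0,0,-2.86],[0,0,-2.86]]}' | f
python3 -m creep '{"xyz":[[0,-0.27,0],[0,-0.27,0],[0,-0.27,0]],"angular":[[0,0,-2.86],[0,0,-2.86],[0,0,-2.86]]}' | f
python3 -m creep '{"xyz":[[0,-0.27,0],[0,-0.27,0],[0,-0.27,0]],"angular":[[0,0,-2.86],[0,0,-2.86],[0,0,-2.86]]}' | f
python3 -m creep '{"xyz":[[0,-0.27,0],[0,-0.27,0],[0,-0.27,0]],"angular":[[0,0,-2.86],[0,0,-2.86],[0,0,-2.86]]}' | f
python3 -m creep '{"xyz":[[0,-0.27,0],[0,-0.27,0],[0,-0.27,0]],"angular":[[0,0,-2.86],[0,0,-2.86],[0,0,-2.86]]}' | f
```

```text
t: 16.52 eef_pos: [0.5835, -0.0895, 0.0373] yaw [ 1.645] contact_force: [0.7, 0.6, -0.6] grip_force: 0.4 
t: 16.9 eef_pos: [0.5755, -0.0904, 0.0373] yaw [ 1.795] contact_force: [0.8, -0.4, -0.3] grip_force: 0.4 
t: 17.27 eef_pos: [0.5676, -0.0927, 0.0373] yaw [ 1.945] contact_force: [-0.0, 1.0, 0.1] grip_force: 0.4 
t: 17.65 eef_pos: [0.5602, -0.096, 0.0373] yaw [ 2.094] contact_force: [0.1, 0.9, -0.0] grip_force: 0.4 
t: 18.02 eef_pos: [0.5534, -0.1004, 0.0373] yaw [ 2.244] contact_force: [0.7, -0.1, 0.1] grip_force: 0.4
```

```bash
f(){ tr '\n' ' ' | sed 's/finger_gap.*grip/grip/;s/eef_rot: ..[^,]*,[^,]*,/yaw [/'; echo; }
python3 -m creep '{"xyz":[[0,-0.27,0],[0,-0.27,0],[0,-0.27,0]],"angular":[[0,0,-2.86],[0,0,-2.86],[0,0,-2.86]]}' | f
python3 -m creep '{"xyz":[[0,-0.27,0],[0,-0.27,0],[0,-0.27,0]],"angular":[[0,0,-2.86],[0,0,-2.86],[0,0,-2.86]]}' | f
python3 -m creep '{"xyz":[[0,-0.27,0],[0,-0.27,0],[0,-0.27,0]],"angular":[[0,0,-2.86],[0,0,-2.86],[0,0,-2.86]]}' | f
python3 -m creep '{"xyz":[[0,-0.27,0],[0,-0.27,0],[0,-0.27,0]],"angular":[[0,0,-2.86],[0,0,-2.86],[0,0,-2.86]]}' | f
```

```text
t: 18.4 eef_pos: [0.5473, -0.1057, 0.0373] yaw [ 2.394] contact_force: [0.1, 1.4, -0.6] grip_force: 0.4 
t: 18.77 eef_pos: [0.542, -0.1119, 0.0373] yaw [ 2.544] contact_force: [0.2, 1.8, 0.5] grip_force: 0.4 
t: 19.15 eef_pos: [0.5378, -0.1189, 0.0372] yaw [ 2.693] contact_force: [-0.4, 1.6, -0.0] grip_force: 0.4 
t: 19.52 eef_pos: [0.5347, -0.1263, 0.0373] yaw [ 2.843] contact_force: [-1.5, 0.7, 0.4] grip_force: 0.4
```

```bash
f(){ tr '\n' ' ' | sed 's/finger_gap.*grip/grip/;s/eef_rot: ..[^,]*,[^,]*,/yaw [/'; echo; }
python3 -m creep '{"xyz":[[0,-0.27,0],[0,-0.27,0],[0,-0.27,0]],"angular":[[0,0,-2.86],[0,0,-2.86],[0,0,-2.86]]}' | f
python3 -m creep '{"xyz":[[0,-0.27,0],[0,-0.27,0],[0,-0.27,0]],"angular":[[0,0,-2.86],[0,0,-2.86],[0,0,-2.86]]}' | f
python3 -m creep '{"xyz":[[0,-0.27,0],[0,-0.27,0],[0,-0.27,0]],"angular":[[0,0,-2.86],[0,0,-2.86],[0,0,-2.86]]}' | f
python3 -m creep '{"xyz":[[0,-0.27,0],[0,-0.27,0],[0,-0.27,0]],"angular":[[0,0,-2.86],[0,0,-2.86],[0,0,-2.86]]}' | f
```

```text
t: 19.9 eef_pos: [0.5326, -0.1342, 0.0372] yaw [ 2.993] contact_force: [-1.2, 1.4, -1.2] grip_force: 0.4 
t: 20.27 eef_pos: [0.5318, -0.1423, 0.0372] yaw [ -3.141] contact_force: [-0.3, 1.3, -0.7] grip_force: 0.4 
t: 20.65 eef_pos: [0.5322, -0.1503, 0.0372] yaw [ -2.991] contact_force: [-1.8, 0.1, -0.0] grip_force: 0.4 
t: 21.02 eef_pos: [0.5338, -0.1583, 0.0372] yaw [ -2.841] contact_force: [-0.6, 0.7, -0.2] grip_force: 0.4
```

```bash
f(){ tr '\n' ' ' | sed 's/finger_gap.*grip/grip/;s/eef_rot: ..[^,]*,[^,]*,/yaw [/'; echo; }
python3 -m creep '{"xyz":[[0,-0.27,0],[0,-0.27,0],[0,-0.27,0]],"angular":[[0,0,-2.86],[0,0,-2.86],[0,0,-2.86]]}' | f
python3 -m creep '{"xyz":[[0,-0.27,0],[0,-0.27,0],[0,-0.27,0]],"angular":[[0,0,-2.86],[0,0,-2.86],[0,0,-2.86]]}' | f
python3 -m creep '{"xyz":[[0,-0.27,0],[0,-0.27,0],[0,-0.27,0]],"angular":[[0,0,-2.86],[0,0,-2.86],[0,0,-2.86]]}' | f
python3 -m creep '{"xyz":[[0,-0.27,0],[0,-0.27,0],[0,-0.27,0]],"angular":[[0,0,-2.86],[0,0,-2.86],[0,0,-2.86]]}' | f
python3 -c "
from station import r;print(r.get_obs()['joints'])"
```

```text
t: 21.4 eef_pos: [0.5366, -0.1659, 0.0372] yaw [ -2.691] contact_force: [-0.2, 0.0, -0.3] grip_force: 0.4 
t: 21.78 eef_pos: [0.5405, -0.173, 0.0372] yaw [ -2.542] contact_force: [-1.0, 0.1, 0.9] grip_force: 0.4 
t: 22.15 eef_pos: [0.5455, -0.1795, 0.0372] yaw [ -2.392] contact_force: [-0.9, -0.0, 0.6] grip_force: 0.4 
t: 22.52 eef_pos: [0.5513, -0.185, 0.0372] yaw [ -2.242] contact_force: [-1.0, 1.0, -0.2] grip_force: 0.4 
[-4.63949621e-01  4.68199467e-01 -2.41391338e-01  8.61421851e-01
  5.56404699e-05 -1.36341747e+00]
```

```bash
f(){ tr '\n' ' ' | sed 's/finger_gap.*grip/grip/;s/eef_rot: ..[^,]*,[^,]*,/yaw [/'; echo; }
python3 -m creep '{"xyz":[[0,-0.27,0],[0,-0.27,0],[0,-0.27,0]],"angular":[[0,0,-2.86],[0,0,-2.86],[0,0,-2.86]]}' | f
python3 -m creep '{"xyz":[[0,-0.27,0],[0,-0.27,0],[0,-0.27,0]],"angular":[[0,0,-2.86],[0,0,-2.86],[0,0,-2.86]]}' | f
python3 -m creep '{"xyz":[[0,-0.27,0],[0,-0.27,0],[0,-0.27,0]],"angular":[[0,0,-2.86],[0,0,-2.86],[0,0,-2.86]]}' | f
python3 -m creep '{"xyz":[[0,-0.27,0],[0,-0.27,0],[0,-0.27,0]],"angular":[[0,0,-2.86],[0,0,-2.86],[0,0,-2.86]]}' | f
python3 -c "
from station import r;print(r.get_obs()['joints'])"
```

```text
t: 22.9 eef_pos: [0.5579, -0.1897, 0.0372] yaw [ -2.092] contact_force: [-0.1, 0.9, 0.7] grip_force: 0.4 
t: 23.28 eef_pos: [0.5651, -0.1934, 0.0372] yaw [ -1.943] contact_force: [0.1, 0.7, 0.9] grip_force: 0.4 
t: 23.65 eef_pos: [0.5727, -0.1959, 0.0372] yaw [ -1.793] contact_force: [-0.2, 0.1, 0.5] grip_force: 0.4 
t: 24.02 eef_pos: [0.5807, -0.1974, 0.0372] yaw [ -1.643] contact_force: [-0.9, 0.8, -0.6] grip_force: 0.4 
[-4.60405780e-01  5.15350860e-01 -1.53500118e-01  9.02164304e-01
 -7.19340615e-06 -1.95882066e+00]
```

```bash
f(){ tr '\n' ' ' | sed 's/finger_gap.*grip/grip/;s/eef_rot: ..[^,]*,[^,]*,/yaw [/'; echo; }
python3 -m creep '{"xyz":[[0,-0.27,0],[0,-0.27,0],[0,-0.27,0]],"angular":[[0,0,-2.86],[0,0,-2.86],[0,0,-2.86]]}' | f
python3 -m creep '{"xyz":[[0,-0.27,0],[0,-0.27,0],[0,-0.27,0]],"angular":[[0,0,-2.86],[0,0,-2.86],[0,0,-2.86]]}' | f
python3 -m creep '{"xyz":[[0,-0.27,0],[0,-0.27,0],[0,-0.27,0]],"angular":[[0,0,-2.86],[0,0,-2.86],[0,0,-2.86]]}' | f
python3 -c "
from station import r;print(r.get_obs()['joints'])"
```

```text
t: 24.4 eef_pos: [0.5888, -0.1976, 0.0372] yaw [ -1.493] contact_force: [-1.6, 0.8, 0.2] grip_force: 0.4 
t: 24.78 eef_pos: [0.5968, -0.1965, 0.0372] yaw [ -1.344] contact_force: [-1.2, 0.8, 0.2] grip_force: 0.4 
t: 25.15 eef_pos: [0.6046, -0.1943, 0.0372] yaw [ -1.194] contact_force: [-1.0, -0.6, 0.1] grip_force: 0.4 
[-4.39129753e-01  5.48130784e-01 -9.10199196e-02  9.31925204e-01
 -1.11636586e-04 -2.38681294e+00]
```

```bash
f(){ tr '\n' ' ' | sed 's/finger_gap.*grip/grip/;s/eef_rot: ..[^,]*,[^,]*,/yaw [/'; echo; }
python3 -m creep '{"xyz":[[0,-0.27,0],[0,-0.27,0],[0,-0.27,0]],"angular":[[0,0,-2.86],[0,0,-2.86],[0,0,-2.86]]}' | f
python3 -m creep '{"xyz":[[0,-0.27,0],[0,-0.27,0],[0,-0.27,0]],"angular":[[0,0,-2.86],[0,0,-2.86],[0,0,-2.86]]}' | f
python3 -m creep '{"xyz":[[0,-0.27,0],[0,-0.27,0],[0,-0.27,0]],"angular":[[0,0,-2.86],[0,0,-2.86],[0,0,-2.86]]}' | f
python3 - <<'E'
from h import *
print(r.get_obs()['joints'])
b=r.capture("side"); w=r.capture("wrist")
A=cv2.resize(b[155:250,290:372],(400,463),interpolation=2);B=cv2.resize(w[180:380,190:363],(400,463),interpolation=2)
cv2.imwrite("pics/g.png",cv2.convertScaleAbs(np.hstack([A,B]),alpha=2,beta=20))
E
```

```text
t: 25.52 eef_pos: [0.612, -0.191, 0.0372] yaw [ -1.044] contact_force: [-0.9, -0.2, 0.1] grip_force: 0.4 
t: 25.9 eef_pos: [0.6185, -0.1867, 0.0371] yaw [ -0.894] contact_force: [-2.7, -3.2, 0.3] grip_force: 2.0 
t: 26.28 eef_pos: [0.6242, -0.1816, 0.0371] yaw [ -0.745] contact_force: [-3.8, -3.0, 0.9] grip_force: 2.3 
[-4.07749780e-01  5.71741662e-01 -4.53982078e-02  9.54614336e-01
 -1.39718132e-03 -2.80423999e+00]
```

```bash
f(){ tr '\n' ' ' | sed 's/finger_gap.*grip/grip/;s/eef_rot: ..[^,]*,[^,]*,/yaw [/'; echo; }
python3 -m creep '{"xyz":[[0,-0.13,0],[0,-0.14,0]],"angular":[[0,0,-1.43],[0,0,-1.43]]}' | f
python3 -m creep '{"xyz":[[0,-0.13,0],[0,-0.14,0]],"angular":[[0,0,-1.43],[0,0,-1.43]]}' | f
```

```text
t: 26.62 eef_pos: [0.6265, -0.1792, 0.0371] yaw [ -0.694] contact_force: [-2.6, -1.7, 0.5] grip_force: 1.4 
t: 26.88 eef_pos: [0.6286, -0.1769, 0.0372] yaw [ -0.643] contact_force: [-1.1, -0.9, -0.3] grip_force: 0.7
```

View pics/g.png

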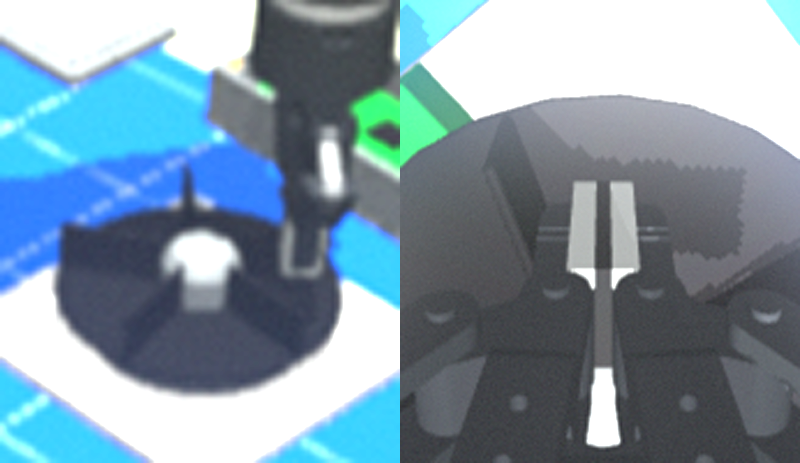

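Drag rose and fell symmetrically around tool yaw ≈ -0.82, so I've overshot by about 0.17 rad. I'll go back and push on the gap's other vane.

```bash
f(){ tr '\n' ' ' | sed 's/finger_gap.*grip/grip/;s/eef_rot: ..[^,]*,[^,]*,/yaw [/'; echo; }
python3 -m creep '{"xyz":[[0,0.3,0],[0,0.3,0],[0,0.3,0],[0,0.3,0],[0,0.3,0],[0,0.3,0]],"angular":[[0,0,3.15],[0,0,3.15],[0,0,3.15],[0,0,3.15],[0,0,3.15],[0,0,3.15]]}' | f
python3 -m creep '{"xyz":[[0,0.2,0]],"angular":[[0,0,2.1]]}' | f
python3 -m creep '{"xyz":[[0,0.2,0]],"angular":[[0,0,2.1]]}' | f
python3 -m creep '{"xyz":[[0,0.2,0]],"angular":[[0,0,2.1]]}' | f
python3 -m creep '{"xyz":[[0,0.2,0]],"angular":[[0,0,2.1]]}' | f
python3 -m creep '{"xyz":[[0,0.2,0]],"angular":[[0,0,2.1]]}' | f
```

```text
t: 27.62 eef_pos: [0.6163, -0.1896, 0.0374] yaw [ -0.976] contact_force: [-0.9, 0.5, 1.3] grip_force: 0.0 
t: 27.75 eef_pos: [0.6144, -0.1908, 0.0373] yaw [ -1.012] contact_force: [0.4, -0.4, -0.3] grip_force: 0.0 
t: 27.88 eef_pos: [0.6126, -0.1919, 0.0372] yaw [ -1.049] contact_force: [1.6, 0.4, -0.0] grip_force: 0.0 
t: 28.0 eef_pos: [0.6107, -0.1929, 0.0372] yaw [ -1.087] contact_force: [0.6, 0.3, -0.7] grip_force: 0.0 
t: 28.12 eef_pos: [0.6088, -0.1939, 0.0372] yaw [ -1.124] contact_force: [0.2, 0.7, -0.0] grip_force: 0.0 
t: 28.25 eef_pos: [0.607, -0.1948, 0.0372] yaw [ -1.161] contact_force: [0.2, 1.3, 0.2] grip_force: 0.0
```

```bash
f(){ tr '\n' ' ' | sed 's/finger_gap.*grip/grip/;s/eef_rot: ..[^,]*,[^,]*,/yaw [/'; echo; }
python3 -m creep '{"xyz":[[0,0.2,0]],"angular":[[0,0,2.1]]}' | f
python3 -m creep '{"xyz":[[0,0.2,0]],"angular":[[0,0,2.1]]}' | f
python3 -m creep '{"xyz":[[0,0.2,0]],"angular":[[0,0,2.1]]}' | f
python3 -m creep '{"xyz":[[0,0.2,0]],"angular":[[0,0,2.1]]}' | f
```

```text
t: 28.38 eef_pos: [0.6051, -0.1956, 0.0372] yaw [ -1.197] contact_force: [0.3, -0.1, 0.1] grip_force: 0.0 
t: 28.5 eef_pos: [0.6033, -0.1963, 0.0372] yaw [ -1.234] contact_force: [-0.1, -0.1, -0.2] grip_force: 0.0 
t: 28.62 eef_pos: [0.6014, -0.197, 0.0371] yaw [ -1.271] contact_force: [-0.2, -0.1, -0.1] grip_force: 0.0 
t: 28.75 eef_pos: [0.5998, -0.1976, 0.0373] yaw [ -1.307] contact_force: [5.0, 0.6, -2.1] grip_force: 2.5
```

```bash
f(){ tr '\n' ' ' | sed 's/finger_gap.*grip/grip/;s/eef_rot: ..[^,]*,[^,]*,/yaw [/'; echo; }
python3 -m creep '{"xyz":[[0,0.2,0]],"angular":[[0,0,2.1]]}' | f
python3 -m creep '{"xyz":[[0,0.2,0]],"angular":[[0,0,2.1]]}' | f
```

```text
t: 28.88 eef_pos: [0.5984, -0.1981, 0.0374] yaw [ -1.344] contact_force: [5.6, 0.2, -1.8] grip_force: 2.9 
t: 29.0 eef_pos: [0.5965, -0.1986, 0.0374] yaw [ -1.38] contact_force: [5.6, 1.9, -2.0] grip_force: 2.7
```

```bash
f(){ tr '\n' ' ' | sed 's/finger_gap.*grip/grip/;s/eef_rot: ..[^,]*,[^,]*,/yaw [/'; echo; }
python3 -m creep '{"xyz":[[0,0.2,0]],"angular":[[0,0,2.1]]}' | f
python3 -m creep '{"xyz":[[0,0.2,0]],"angular":[[0,0,2.1]]}' | f
```

```text
t: 29.12 eef_pos: [0.5945, -0.1991, 0.0374] yaw [ -1.417] contact_force: [4.3, 0.0, -2.4] grip_force: 2.3 
t: 29.25 eef_pos: [0.5921, -0.1993, 0.0373] yaw [ -1.454] contact_force: [2.9, 0.2, -0.2] grip_force: 1.6
```

The forward and backward sweeps put the rub's middle at about the current position. I'll ease off the vane, lift straight out, and square up the yaw.

```bash
f(){ tr '\n' ' ' | sed 's/finger_gap.*grip/grip/;s/eef_rot: ..[^,]*,[^,]*,/yaw [/'; echo; }
python3 -m creep '{"xyz":[[0,-0.3,0],[0,-0.3,0],[0,-0.3,0],[0,-0.3,0],[0,-0.3,0],[0,-0.3,0],[0,0,0]],"angular":[[0,0,-3.15],[0,0,-3.15],[0,0,-3.15],[0,0,-3.15],[0,0,-3.15],[0,0,-3.15],[0,0,0]]}' | f
python3 -m creep '{"xyz":[[0,0,-0.8],[0,0,-1.5],[0,0,-3],[0,0,-4],[0,0,-4],[0,0,-4]],"angular":[[0,0,0],[0,0,0],[0,0,0],[0,0,0],[0,0,0],[0,0,0]]}' | f
python3 -m creep '{"xyz":[[0,0,0],[0,0,0],[0,0,0],[0,0,0]],"angular":[[0,0,9],[0,0,9],[0,0,9],[0,0,0]]}' | f
python3 look.py b4 wheel_hub,wheel_gap
```

```text
t: 30.12 eef_pos: [0.6088, -0.1946, 0.037] yaw [ -1.123] contact_force: [0.6, -1.0, -0.2] grip_force: 0.0 
t: 30.88 eef_pos: [0.6088, -0.1946, 0.2129] yaw [ -1.122] contact_force: [0.7, 0.3, -0.5] grip_force: 0.0 
t: 31.38 eef_pos: [0.6091, -0.1947, 0.2113] yaw [ -1.592] contact_force: [0.8, -0.2, -1.1] grip_force: 0.0 
31.375 [ 0.60906028 -0.19471126  0.21125567] [-3.14067110e+00 -4.66721254e-04 -1.59237261e+00] 
wheel_hub 0.58 [297.9 238.2] [ 0.5876 -0.1454  0.066 ]
wheel_gap 0.9 [278.6 189. ] [ 0.608  -0.1952  0.039 ]
```

```bash
f(){ tr '\n' ' ' | sed 's/finger_gap.*grip/grip/;s/eef_rot: ..[^,]*,[^,]*,/yaw [/'; echo; }
python3 -m creep '{"xyz":[[-4.9,1.8,0],[-4.9,1.8,0],[-4.9,1.8,0],[-4.9,1.8,0],[-4.9,1.8,0],[-4.9,1.8,0],[-4.9,1.8,0],[-4.9,1.8,0],[-4.9,1.8,0],[-4.9,1.6,0]],"angular":[[0,0,0],[0,0,0],[0,0,0],[0,0,0],[0,0,0],[0,0,0],[0,0,0],[0,0,0],[0,0,0],[0,0,0]]}' | f
python3 -m creep '{"xyz":[[0,0,3],[0,0,3],[0,0,1],[0,0,0]],"angular":[[0,0,0],[0,0,0],[0,0,0],[0,0,0]]}' | f
python3 look.py k2 key_top,tester
python3 - <<'E'
from h import *
r.capture("side");r.capture("top")
for c in("side","top"):
  for d in r.tip_of("key_top",c)[:4]: print(c,round(d["score"],2),ray(c,d["location"],.053).round(4))
E
```

```text
t: 32.78 eef_pos: [0.4411, 0.3007, 0.2106] yaw [ -1.59] contact_force: [0.5, -0.0, 0.4] grip_force: 0.0 
t: 33.28 eef_pos: [0.4419, 0.299, 0.1404] yaw [ -1.592] contact_force: [1.3, -0.6, 0.6] grip_force: 0.0 
33.275 [0.4418957  0.29899687 0.1403917 ] [ 3.14119873e+00 -2.04158373e-04 -1.59213094e+00] 
key_top 0.63 [278.5 213.4] [0.4409 0.2989 0.053 ]
key_top 0.59 [ 26.4 227.5] [0.6648 0.3075 0.053 ]
tester 0.77 [159.2   3.1] [0.5392 0.1251 0.    ]
tester 0.75 [248.5 196.3] [0.472  0.2976 0.    ]
tester 0.65 [530.3 194. ] [0.1797 0.3012 0.    ]
side 0.61 [0.5105 0.1332 0.053 ]
side 0.6 [0.4394 0.3185 0.053 ]
side 0.31 [ 0.5909 -0.2087  0.053 ]
top 0.6 [0.5031 0.1348 0.053 ]
top 0.48 [0.447  0.2918 0.053 ]
```

The key lies right under the tool at (0.441, 0.299). I'll press it, stepping down with the force in view.

```bash
f(){ tr '\n' ' ' | sed 's/finger_gap.*grip/grip/;s/eef_rot: ..[^,]*,[^,]*,/yaw [/'; echo; }
python3 -m creep '{"xyz":[[0,0.1,3],[0,0,3],[0,0,2],[0,0,0.8],[0,0,0]],"angular":[[0,0,0],[0,0,0],[0,0,0],[0,0,0],[0,0,0]]}' | f
python3 -m creep '{"xyz":[[0,0,0.3],[0,0,0]],"angular":[[0,0,0],[0,0,0]]}' | f
python3 -m creep '{"xyz":[[0,0,0.3],[0,0,0]],"angular":[[0,0,0],[0,0,0]]}' | f
python3 -m creep '{"xyz":[[0,0,0.3],[0,0,0]],"angular":[[0,0,0],[0,0,0]]}' | f
```

```text
t: 34.25 eef_pos: [0.441, 0.2992, 0.0523] yaw [ -1.593] contact_force: [-0.5, -0.0, -0.2] grip_force: 0.0 
t: 34.5 eef_pos: [0.4412, 0.2993, 0.0496] yaw [ -1.593] contact_force: [-0.6, -0.3, 0.3] grip_force: 0.0 
t: 34.75 eef_pos: [0.4409, 0.2991, 0.0461] yaw [ -1.593] contact_force: [-0.0, 0.6, 0.1] grip_force: 0.0 
t: 35.0 eef_pos: [0.4409, 0.2991, 0.043] yaw [ -1.593] contact_force: [0.6, -1.2, -0.3] grip_force: 0.0
```

```bash
f(){ tr '\n' ' ' | sed 's/finger_gap.*grip/grip/;s/eef_rot: ..[^,]*,[^,]*,/yaw [/'; echo; }
python3 -m creep '{"xyz":[[0,0,0.2],[0,0,0]],"angular":[[0,0,0],[0,0,0]]}' | f
python3 -m creep '{"xyz":[[0,0,0.2],[0,0,0]],"angular":[[0,0,0],[0,0,0]]}' | f
python3 -m creep '{"xyz":[[0,0,0.2],[0,0,0]],"angular":[[0,0,0],[0,0,0]]}' | f
```

```text
t: 35.25 eef_pos: [0.441, 0.2992, 0.0411] yaw [ -1.593] contact_force: [0.7, 1.0, 2.2] grip_force: 1.2 
t: 35.5 eef_pos: [0.441, 0.2992, 0.0391] yaw [ -1.593] contact_force: [-0.1, -0.9, 2.8] grip_force: 1.8 
t: 35.75 eef_pos: [0.441, 0.2992, 0.0371] yaw [ -1.593] contact_force: [-0.1, -0.3, 5.6] grip_force: 2.3
```

```bash
f(){ tr '\n' ' ' | sed 's/finger_gap.*grip/grip/;s/eef_rot: ..[^,]*,[^,]*,/yaw [/'; echo; }
python3 -m creep '{"xyz":[[0,0,0.15],[0,0,0]],"angular":[[0,0,0],[0,0,0]]}' | f
python3 -m creep '{"xyz":[[0,0,0.08],[0,0,0]],"angular":[[0,0,0],[0,0,0]]}' | f
```

```text
t: 36.0 eef_pos: [0.4411, 0.2992, 0.0367] yaw [ -1.593] contact_force: [-5.3, -2.9, 21.1] grip_force: 10.4 
t: 36.25 eef_pos: [0.4412, 0.2993, 0.0364] yaw [ -1.593] contact_force: [-7.9, -4.2, 31.9] grip_force: 16.0
```

The key has hit its stop: force climbed steeply to 32 N. Now to release it and lift away.

```bash
f(){ tr '\n' ' ' | sed 's/finger_gap.*grip/grip/;s/eef_rot: ..[^,]*,[^,]*,/yaw [/'; echo; }
python3 -m creep '{"xyz":[[0,0,-0.3],[0,0,-0.5],[0,0,-1],[0,0,-3],[0,0,-3],[0,0,-3],[0,0,0],[0,0,0],[0,0,0],[0,0,0]],"angular":[[0,0,0],[0,0,0],[0,0,0],[0,0,0],[0,0,0],[0,0,0],[0,0,0],[0,0,0],[0,0,0],[0,0,0]]}' | f
python3 - <<'E'
from h import *
print(r.finish_job())
E
```

```text
t: 37.5 eef_pos: [0.4406, 0.299, 0.1423] yaw [ -1.593] contact_force: [-0.4, 0.1, 0.1] grip_force: 0.0 
the job is handed in; nothing more can be done
None
```

The wheel stands, hand off, on my estimate of the rub's middle (forward and back sweeps put it within about 0.05 rad; peak drag felt was only 5–6 N, not 9–12 N), then I pressed the grey tester's key once to its stop, let it up, and handed in at 37.5 s.

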